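Refit the sensor board in a bench analyser

TASK

The sensor board of the opened analyser stands half out of its two guides. Slide it in along the guides until its rear edge meets the contacts, with both levers still swung open, and then swing both levers fully closed across its front panel, so that they press it home. Leave everything else on the bench where it is.

Things in the scene. Friction and masses are not known exactly. Their poses are not given: they have to be found in the camera images.
- analyser: low white bench analyser, fixed, its front towards the robot. Origin on the bench, midway between the two lever pivots; x = the direction in which the board slides in, y = to the left, z up. 12 mm thick base from x = -73 to 250 mm, 210 mm wide; 82 mm high rear housing from x = 166 mm
- guide_left (a point): mouth of the left aluminium guide at x = 20, y = 60 mm in the analyser's frame, 26 mm above the bench. The guides run along x from -75 to 151 mm; their ledges carry the board's side edges 26 mm above the bench, their walls reach 33 mm high, and from this point inward lips up to 40 mm high cover the board's edges
- guide_right (a point): the same of the right guide, y = -60 mm
- contact_face (a point): middle of the front face of the sprung black contact bar at the rear of the guides, with the bar out: x = 138 mm in the analyser's frame (this point does not move). The bar yields up to 15 mm along x, pushing back with 3 N at first and 7 N with the board home, and pushes the board out again by 12 mm when nothing holds it
- board: sensor board lying level in the guides: green board 136 mm long, 120 wide, 4 thick, with an upright front panel; 0.2 to 0.45 kg, 1.5 mm side play. Origin: middle of the panel's front face, at the board's underside; x = insertion direction; rear edge at x = 142 mm. In the analyser's frame it meets the contact bar with its origin at x = -4 mm; home is x = +8 mm (levers closed)
- panel (a point): centre of the front face of the board's upright aluminium panel (120 mm wide, 6 mm thick, from 28 to 62 mm above the bench), 45 mm above the bench: the face to push on
- lever_left (a joint): angle of the left lever (+y side), rad: 0 = arm parallel to the guides, pointing along the analyser's -x; negative = splayed outward; grows as the arm swings inward (anticlockwise from above) across the panel's front; 1.57 = closed, flat against the panel. Travel -0.7 to 1.6. Stiff: moves at about 4 N on its post, 6 N while pressing the board in; stays where left
- lever_right (a joint): angle of the right lever (-y side), rad: 0 = arm parallel to the guides, pointing along the analyser's -x; negative = splayed outward; grows as the arm swings inward (clockwise from above) across the panel's front; 1.57 = closed, flat against the panel. Travel -0.7 to 1.6. Stiff: moves at about 4 N on its post, 6 N while pressing the board in; stays where left
- post_left (a point): top of the upright black post on the left lever's arm: the post is 16 mm in diameter, stands from 50 to 88 mm above the bench, its axis 62 mm from the pivot
- post_right (a point): the same on the right lever
- pivot_left (a point): point on the left lever's vertical hinge axis, 52 mm above the bench; x = 0, y = +84 mm in the analyser's frame. The arm is a dark steel bar 16 mm wide, reaching 71 mm from the axis, between 36 and 50 mm above the bench
- pivot_right (a point): the same for the right lever, y = -84 mm
- pot_a: red-lidded specimen pot, 48 mm diameter, 75 mm tall; origin under its centre; on the bench beside the analyser
- pot_b: a second such pot beside the analyser
- dishes: stack of four clear dishes, 86 mm diameter, 58 mm tall, beside the analyser; origin under its centre
- screwdriver: screwdriver, 200 mm, lying on the bench at the right, near the robot; origin near its middle, along its x
- bin: red open bin, 200 x 150 x 110 mm tall, on the bench at the right; origin under its centre
- pot_rack: yellow tray of eight pots, 100 x 220 mm, 80 mm tall, on the bench at the left; origin under its centre
- tip_box: blue closed box, 120 x 85 x 60 mm tall, on the bench at the left; origin under its centre
Mind the look-alikes: they are no part of the job. What is meant by the board is not red or yellow, and is the larger of those in its own colour.

How it is judged:
On the way, in this order (a step that is already met when the one before it is completed fails the run):
1. the board is slid in to the contacts while both levers are still open (board within 16 mm of home, levers short of 0.9 rad) (x of board in the frame of analyser above -0.008 m and value of joint each of lever_left, lever_right below 0.9 rad), for 0.2 s.
2. both levers are swung closed and hold the board home (x of board in the frame of analyser between 0.004 and 0.012 m and y of board in the frame of analyser between -0.005 and 0.005 m and z of board in the frame of analyser between 0.02 and 0.032 m and angle between the x axis of board and the x axis of analyser, either way round below 0.06 rad and angle between board's own z axis and vertical below 0.08 rad and value of joint each of lever_left, lever_right above 1.42 rad), for 0.2 s.
At the end, for the whole second after the job is handed in: Both levers are closed (1.42 rad or more) and the board lies level in its guides, at rest, within 4 mm of home along the guides, within 5 mm sideways and 6 mm in height, square to within 0.06 rad and level to within 0.08 rad (all of step 2 and linear speed of board below 0.02 m/s); the robot touches nothing.
It fails at once if a thing standing on the bench is shifted by more than 30 mm or tipped (distance of any of pot_a, pot_b, dishes, screwdriver, bin, pot_rack, tip_box from where it was at the start of the episode above 0.03 m or angle between any of pot_a, pot_b, dishes, bin, pot_rack, tip_box's own z axis and vertical above 0.5 rad).
It also fails if it takes over 69 s, if anything falls off the work surface, if the arm or the gripper's body presses on something with over 40 N, if the wrist force passes 120 N, or if a joint passes its speed limit or range.

ROBOT

A 7-joint arm with a two-finger parallel gripper is mounted at the origin on the work surface. World frame = base frame: x ahead of the robot, y to its left, z up, the work surface at z = 0. Lengths are in m, angles in rad, forces in N, time in s.
With the tool pointing down it reaches from about 0.4 to 0.85 m from the base axis. Payload 4.4 kg.
Tool frame: the origin (TCP) lies between the finger pads; the fingertips stand 25 mm ahead of it and the grasp point (between the pads) lies 6 mm ahead of it (arm.tip_extent is the distance from the TCP to the fingertips, in m); z points along the fingers, x is the direction in which the jaws open and shut, and the axes are right-handed (so a half turn about z gives the same grasp; the last joint's range is limited). The gripper opens to 94 mm and grips with 3 to 60 N. Pads are 16 mm wide; open, the fingers measure 119 mm over their backs; the gripper's body (75 mm by 177 mm) begins 78 mm behind the grasp point.
Start: joints at [1.283, 0.628, 0.038, 1.517, -0.027, 0.996, -0.02], TCP at [0.143, -0.634, 0.23] pointing down, gripper open.
Joint ranges: [-3.06, 3.06], [-0.37, 2.12], [-1.25, 1.32], [0.18, 2.47], [-1.1, 4.24], [0.23, 1.98], [-2.94, 2.94]. Speed limits (rad/s): [2.57, 2.57, 3.14, 3.14, 3.14, 3.14, 3.14].

INTERFACE

Orientations are given as a unit quaternion [x, y, z, w].
In Python, from cell import arm gives the robot as it stands. Calls block until the motion is done:
- arm.goto(position, orientation): joint-space move of the TCP to a pose.
- arm.line_to(position, frame=None, v=0.15): straight line of the TCP; frame=None keeps the orientation; v is the mean speed in m/s.
- arm.set_joints(angles): joint-space move.
- arm.command_gripper(opening, force=None): finger opening in m; force is the grip in N (None keeps the last); returns when the fingers have stopped.
- arm.hold(seconds).
- arm.solve_ik(position, orientation): joint angles nearest the present ones, or None.
- arm.get_state(): the state.
- arm.camera(name): name is "scene" or "side" or "wrist"; returns a dict with "frame" (400x640x3 uint8, red, green, blue), "range_z" (400x640 float32, m along the optical axis (not along the pixel's ray), 0 where there is no reading), "mtx" (3x3 intrinsics, pixels), "R" (3x3) and "t" (3): a world point X has camera coordinates R X + t; the wrist camera has in their place "mount" (4x4, takes a point from camera to tool coordinates, whose origin is the TCP and whose axes are the tool frame's). Camera axes: x right, y down, z forward; pixel columns grow to the right and rows downward; lengths in m; the calibration is good to about 2 mm. A picture is of the moment at which its call begins: read the wrist's pose just before it.
A pose or a line that the arm cannot do raises arm.MotionError and nothing moves.
- arm.close_job(): hands the job in, once; it reports no verdict.
Trained networks look in the newest picture that a camera, given by its name, has taken for a name from the list of things; names that differ only in an ending like _2 or _b are one class to them, and where a whole thing is asked for, a point or a joint stands for the part that bears it (a point fixed in the world has none). Each returns a list of dicts, best first, with "conf" (0 to 1); they miss things now and then, are a little off and sometimes report something else, mostly with a low value. They report only what shows in the picture. A call takes as long as a camera call. They do not tell look-alikes from the thing itself.
- arm.boxes_of(query, camera): "centre" ([row, column] in pixels, amid what is visible of it).
- arm.masks_of(query, camera): "region" (400x640 bool, what is visible of it) and "centre" ([row, column] in pixels, amid what is visible of it).
- arm.pinpoint(query, camera): "centre" ([row, column] in pixels: a listed point, or the origin of a listed thing).
The state is a dict: "time_s": time; "joints": joint angles; "joint_velocities": joint speeds; "joint_efforts": joint torques, N m; "eef_pos": TCP position; "orientation": TCP orientation; "contact_force": force on the tool from outside, world axes, zero at the start; "moment": the same for the moment, N m; "opening": finger opening in m.
Only numpy, scipy, OpenCV 4.12 (cv2) and the standard library are available. Lean on these libraries where they do the work, as an engineer would, in place of code of your own. Each camera call takes 0.05 s, during which the arm holds its last target.

## Working session

There is one attempt and no reset: what is moved stays moved. The work goes in short steps, each a Python script; the robot and the scene stay as the last script left them, time stands still between calls to the robot, and variables do not carry over. Pictures are saved under pics/ and viewed, and the job is handed in when it is done.

```bash
mkdir -p pics; ls
python3 - <<'E'
from cell import arm
import cv2
s=arm.get_state();print(s['time_s'],s['eef_pos'],s['orientation'],s['contact_force'],arm.tip_extent)
for n in("scene","side"):
    c=arm.camera(n);cv2.imwrite(f"pics/{n}0.png",c["frame"][:,:,::-1])
    for q in("board","panel","post_left","post_right","pivot_left","pivot_right","guide_left","guide_right","contact_face","analyser"):
        for d in arm.pinpoint(q,n)[:3]:
            r,k=[int(round(v)) for v in d["centre"]]
            print(n,q,d["centre"],round(d["conf"],2),c["range_z"][r,k] if 0<=r<400 and 0<=k<640 else None)
print(arm.get_state()['time_s'])
E
```

```text
pics
0.0 [ 0.1428595  -0.63348101  0.22958065] [ 7.81011457e-01 -6.24516010e-01 -7.41586813e-04 -5.53871633e-04] [ 0.33256474  0.69077886 -0.04041367] 0.025
scene board [240.2, 221.2] 0.86 1.6872951
scene board [205.5, 315.7] 0.82 1.7733506
scene board [152.8, 301.6] 0.66 2.011382
scene panel [212.6, 286.7] 0.97 1.7896572
scene panel [240.6, 217.3] 0.88 1.6866468
scene panel [198.1, 317.2] 0.84 1.7551211
scene post_left [177.8, 330.6] 0.67 1.7939984
scene post_right [179.8, 331.5] 0.62 1.9120346
scene post_right [208.6, 294.0] 0.49 1.684956
scene pivot_left [196.1, 346.4] 0.8 1.8091748
scene pivot_right [218.9, 310.0] 0.61 1.6930305
scene guide_left [206.5, 341.6] 0.86 1.7723751
scene guide_right [221.7, 318.2] 0.81 1.7030389
scene contact_face [230.2, 355.4] 0.69 1.6736501
scene analyser [214.1, 327.5] 0.78 1.7153343
side board [203.6, 320.8] 0.77 1.5417466
side board [153.5, 316.0] 0.77 1.7888858
side board [207.9, 286.6] 0.73 1.5619283
side panel [148.6, 313.3] 0.96 1.7815659
side panel [207.5, 281.2] 0.86 1.5541954
side panel [223.9, 209.6] 0.79 1.5030012
side post_left [180.4, 335.7] 0.45 1.5564501
side post_right [200.8, 294.2] 0.51 1.460971
side pivot_left [197.2, 348.2] 0.76 1.5393785
side pivot_left [221.1, 396.6] 0.56 1.4139749
side pivot_left [203.0, 293.7] 0.24 1.4541018
side pivot_right [215.1, 306.9] 0.93 1.4683917
side pivot_right [199.9, 293.4] 0.49 1.5690016
side guide_left [207.0, 348.4] 0.97 1.5227885
side guide_right [223.6, 319.4] 0.63 1.4629846
side contact_face [234.8, 357.3] 0.59 1.361809
side analyser [199.1, 299.5] 0.44 1.5996512
1.1
```

View pics/scene0.png

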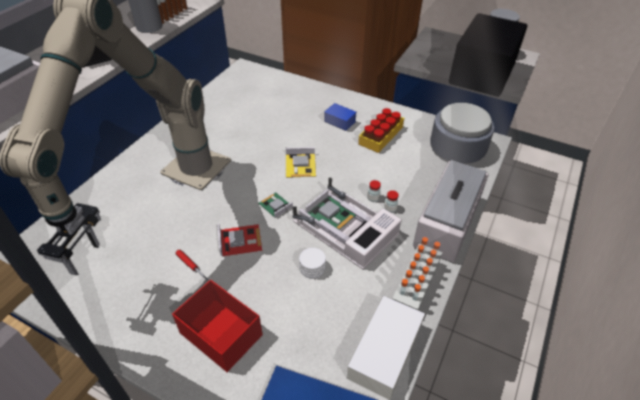

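View pics/side0.png

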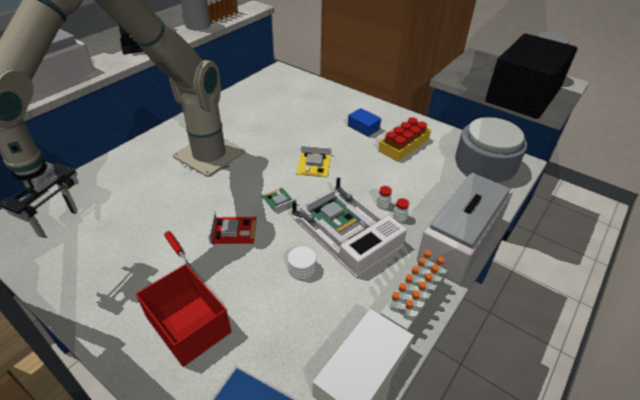

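```bash
cat > h.py <<'E'
from cell import arm
import numpy as np, cv2
from scipy.spatial.transform import Rotation as Ro
def cam(n):
    s=arm.get_state(); c=arm.camera(n)
    if n=="wrist":
        T=np.eye(4);T[:3,:3]=Ro.from_quat(s['orientation']).as_matrix();T[:3,3]=s['eef_pos']
        M=np.linalg.inv(T@np.array(c["mount"])); c["R"]=M[:3,:3];c["t"]=M[:3,3]
    return c
def ray_z(c,px,z):  # pixel [row,col] -> world point at height z
    d=c["R"].T@np.linalg.solve(c["mtx"],[px[1],px[0],1]); o=-c["R"].T@c["t"]
    return o+d*(z-o[2])/d[2]
def proj(c,X):
    p=c["mtx"]@(c["R"]@np.asarray(X)+c["t"]); return p[:2]/p[2]
def bestpin(n,q): 
    return arm.pinpoint(q,n)
E
python3 - <<'E'
from h import *
for n in("scene","side"):
    c=cam(n)
    for q,z in(("pivot_left",.052),("pivot_right",.052),("guide_left",.026),("guide_right",.026),("contact_face",.026),("post_left",.088),("post_right",.088),("panel",.045),("pot","0"),("pot_a",0),("dishes",0)):
        try:
            for d in arm.pinpoint(q,n)[:4]: print(n,q,round(d["conf"],2),ray_z(c,d["centre"],float(z)).round(3))
        except Exception as e: print(q,e)
for z in (.45,.4):
  for x in (.5,.55,.6):
    print(x,z,arm.solve_ik([x,0,z],[1,0,0,0]))
E
```

```text
scene pivot_left 0.85 [0.613 0.079 0.052]
scene pivot_left 0.49 [ 0.551 -0.007  0.052]
scene pivot_right 0.74 [ 0.561 -0.072  0.052]
scene guide_right 0.95 [ 0.598 -0.062  0.026]
scene contact_face 0.66 [ 0.713 -0.018  0.026]
scene post_left 0.71 [0.532 0.113 0.088]
scene post_right 0.64 [ 0.494 -0.094  0.088]
scene post_right 0.15 [0.637 0.048 0.088]
scene panel 0.86 [0.35  0.242 0.045]
scene panel 0.75 [0.534 0.025 0.045]
scene panel 0.7 [ 0.46  -0.076  0.045]
scene panel 0.7 [ 0.328 -0.29   0.045]
scene pot 0.82 [0.788 0.156 0.   ]
scene pot 0.68 [0.704 0.169 0.   ]
scene pot_a 0.82 [0.788 0.156 0.   ]
scene pot_a 0.68 [0.704 0.169 0.   ]
scene dishes 0.95 [ 0.649 -0.225  0.   ]
scene dishes 0.38 [0.715 0.004 0.   ]
side pivot_left 0.74 [0.605 0.077 0.052]
side pivot_left 0.56 [ 0.551 -0.071  0.052]
side pivot_right 0.94 [ 0.557 -0.073  0.052]
side pivot_right 0.18 [ 0.685 -0.264  0.052]
side guide_left 0.72 [0.623 0.076 0.026]
side guide_left 0.68 [ 0.588 -0.061  0.026]
side guide_left 0.57 [0.786 0.12  0.026]
side guide_right 0.64 [ 0.604 -0.049  0.026]
side contact_face 0.89 [ 
[... 347 characters left out ...]
04 0.165 0.   ]
side pot_a 0.73 [0.785 0.143 0.   ]
side pot_a 0.57 [0.704 0.165 0.   ]
side dishes 0.73 [ 0.654 -0.235  0.   ]
0.5 0.45 [ 0.36049649  0.2594423  -0.55690438  1.54499413  0.13863332  1.3768135
 -0.20814121]
0.55 0.45 [ 0.29295043  0.34605864 -0.51078782  1.42256153  0.16861161  1.41646824
 -0.21835826]
0.6 0.45 [ 0.26717632  0.44071263 -0.52648021  1.28471323  0.21710673  1.4720415
 -0.23853581]
0.5 0.4 [ 0.34116966  0.28271356 -0.53138523  1.64843241  0.14945723  1.25112975
 -0.21998109]
0.55 0.4 [ 0.28156027  0.36602834 -0.48783359  1.52627966  0.17534489  1.29294246
 -0.22700463]
0.6 0.4 [ 0.25662521  0.45553532 -0.49428346  1.3908219   0.21563231  1.34869489
 -0.24231127]
```

Run:
```python
from h import *
def q(yaw,s): 
    x=s*np.array([-np.sin(yaw),np.cos(yaw),0]);z=np.array([0,0,-1.]);return Ro.from_matrix(np.c_[x,np.cross(z,x),z]).as_quat()
c=arm.camera("wrist");print(np.array(c["mount"]).round(3),c["mtx"])
for s in(1,-1):
  for p in ([.5,.02,.4],[.52,.03,.06],[.6,.0,.1]): print(s,arm.solve_ik(p,q(-.32,s)))
```

```text
[[ 1.    -0.     0.001  0.001]
 [ 0.     0.966  0.26  -0.075]
 [-0.001 -0.26   0.966 -0.155]
 [ 0.     0.     0.     1.   ]] [[357.22446484   0.         319.67185603]
 [  0.         357.22446484 201.08638164]
 [  0.           0.           1.        ]]
1 [ 0.55524316  0.3529576  -0.91514545  1.64150387  0.28912776  1.29062935
  0.83980668]
1 [ 0.19499988  0.75250539 -0.46752978  2.00335826  0.64787674  0.53565792
  0.5157308 ]
1 [ 0.3274619   0.79727382 -0.61971519  1.76253596  0.62589155  0.7885433
  0.64459692]
-1 [ 0.20299407  0.2695671  -0.39660391  1.64998907  0.10884204  1.24387856
 -2.10654597]
-1 [-0.24167909  0.72232364  0.19734187  2.01593458 -0.31484387  0.43189036
 -1.69600008]
-1 [-0.1625089   0.73086842  0.18644229  1.77774474 -0.20539351  0.65187563
 -1.74964005]
```

```bash
cat >> h.py <<'E'
def q(yaw,s=1): 
    x=s*np.array([-np.sin(yaw),np.cos(yaw),0]);z=np.array([0,0,-1.]);return Ro.from_matrix(np.c_[x,np.cross(z,x),z]).as_quat()
E
python3 - <<'E'
from h import *
p=arm.get_state()['eef_pos']
arm.line_to([p[0],p[1],.36],v=.3)
arm.goto([.57,.0,.33],q(-.32))
arm.hold(.3)
c=cam("wrist");cv2.imwrite("pics/w1.png",c["frame"][:,:,::-1])
for n,z in(("pivot_left",.052),("pivot_right",.052),("guide_left",.026),("guide_right",.026),("contact_face",.026),("post_left",.088),("post_right",.088),("panel",.045),("board",.026),("analyser",0),("pot_a",0),("dishes",0)):
    for d in arm.pinpoint(n,"wrist")[:3]: print(n,d["centre"],round(d["conf"],2),ray_z(c,d["centre"],z).round(4))
s=arm.get_state();print(s['time_s'],s['eef_pos'],s['contact_force'])
np.savez("w1.npz",**{k:np.array(c[k]) for k in c})
E
```

```text
pivot_left [175.3, 399.8] 0.57 [0.6089 0.0896 0.052 ]
pivot_right [182.6, 261.7] 0.81 [ 0.5639 -0.075   0.052 ]
guide_left [188.8, 374.6] 0.79 [0.6225 0.0574 0.026 ]
guide_right [195.5, 286.7] 0.63 [ 0.5946 -0.0556  0.026 ]
contact_face [273.5, 339.8] 0.94 [ 0.7248 -0.023   0.026 ]
post_left [126.6, 408.4] 0.68 [0.5505 0.1069 0.088 ]
post_right [141.9, 231.8] 0.56 [ 0.5052 -0.0819  0.088 ]
panel [78.1, 246.9] 0.98 [ 0.4429 -0.0487  0.045 ]
panel [38.9, 30.5] 0.71 [ 0.326  -0.2668  0.045 ]
panel [139.4, 326.5] 0.59 [0.5395 0.0175 0.045 ]
board [137.7, 327.0] 0.94 [0.5395 0.0185 0.026 ]
board [82.6, 251.3] 0.71 [ 0.4471 -0.0486  0.026 ]
board [43.0, 44.8] 0.63 [ 0.3279 -0.2655  0.026 ]
analyser [140.6, 326.4] 0.4 [0.5452 0.0163 0.    ]
pot_a [266.3, 462.0] 0.96 [0.7833 0.1494 0.    ]
pot_a [212.6, 464.0] 0.64 [0.7028 0.1701 0.    ]
dishes [263.0, 186.7] 0.87 [ 0.6503 -0.2348  0.    ]
6.5833 [5.69998828e-01 2.10633791e-05 3.29977432e-01] [-0.72265225 -0.77290282 -0.06457265]
```

View pics/w1.png

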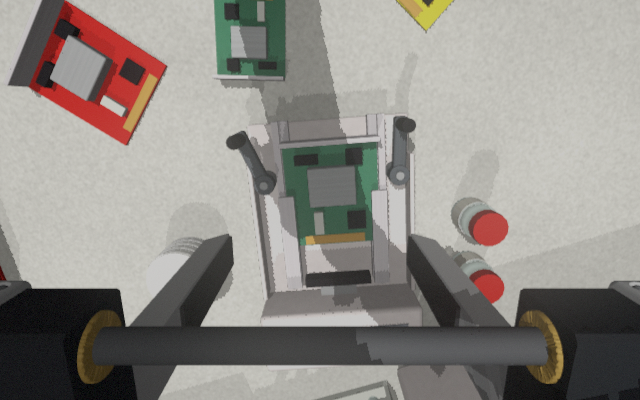

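Run:
```python
from h import *
from scipy.optimize import least_squares
A=np.array([[0,.084],[0,-.084],[.02,.06],[.02,-.06],[.138,0]])
W=np.array([[.6089,.0896],[.5639,-.075],[.6225,.0574],[.5946,-.0556],[.7248,-.023]])
f=lambda p:((np.c_[A[:,0]*np.cos(p[2])-A[:,1]*np.sin(p[2]),A[:,0]*np.sin(p[2])+A[:,1]*np.cos(p[2])]+p[:2]-W)*1000).ravel()
r=least_squares(f,[.585,.005,-.28],loss="soft_l1",f_scale=3);p=r.x;print(p,f(p).reshape(-1,2).round(1))
def toA(w):
    d=np.array(w)[:2]-p[:2];c,s=np.cos(p[2]),np.sin(p[2]);return np.array([c*d[0]+s*d[1],-s*d[0]+c*d[1]])
for n,w in dict(postL=[.5505,.1069],postR=[.5052,-.0819],panel=[.5395,.0175],potb=[.7028,.1701],pota=[.7833,.1494],dishes=[.65,-.2348],small=[.4429,-.0487]).items(): print(n,toA(w).round(4))
d=np.load("w1.npz");c={k:d[k] for k in d.files}
im=c["frame"][:,:,::-1].copy()
def fromA(x,y,z):
    cs,s=np.cos(p[2]),np.sin(p[2]);return [p[0]+cs*x-s*y,p[1]+s*x+cs*y,z]
for x,y,z,col in [(0,.084,.052,(0,0,255)),(0,-.084,.052,(0,0,255)),(.02,.06,.04,(255,0,0)),(.02,-.06,.04,(255,0,0)),(-.075,.06,.033,(255,255,0)),(-.075,-.06,.033,(255,255,0)),(-.073,.105,.012,(0,255,0)),(-.073,-.105,.012,(0,255,0)),(.166,.105,.082,(0,255,255)),(.166,-.105,.082,(0,255,255)),(.138,0,.03,(0,255,255))]:
    u=proj(c,fromA(x,y,z));cv2.circle(im,tuple(int(round(v)) for v in u),2,col,-1)
cv2.imwrite("pics/w1c.png",cv2.resize(im[90:330,220:440],None,fx=2.4,fy=2.4,interpolation=cv2.INTER_CUBIC))
np.save("pose.npy",p)
```

```text
[ 0.58880062  0.00716143 -0.23625481] [[-0.4 -0.8]
 [ 5.2  0.5]
 [-0.2  3.4]
 [-0.4 -0.3]
 [-1.8 -2.1]]
postL [-0.0606  0.088 ]
postR [-0.0604 -0.1062]
panel [-0.0504 -0.0015]
potb [0.0727 0.1851]
pota [0.1558 0.1838]
dishes [ 0.1161 -0.2209]
small [-0.1288 -0.0885]
```

View pics/w1c.png

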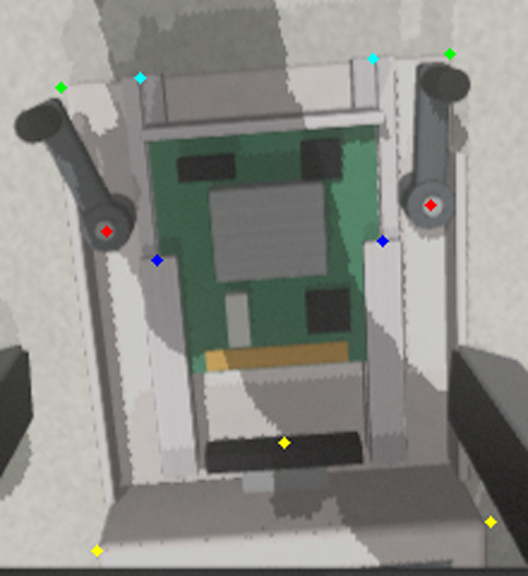

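Candidates for the board: the analyser's green board (wrist 190,332), the small green one (43,250), the red one (70,90) and the yellow one (15,425). I choose the one in the analyser. The crop confirms it is larger, green, and sits in the guides. Both levers are open, with the right post at (141,237) and the left at (125,405). Next I push the panel with two fingers.

```bash
cat >> h.py <<'E'
P=np.array([.5888,.0070,-.243])
def fA(x,y,z):
    c,s=np.cos(P[2]),np.sin(P[2]);return [P[0]+c*x-s*y,P[1]+s*x+c*y,z]
def toA(w):
    d=np.array(w)[:2]-P[:2];c,s=np.cos(P[2]),np.sin(P[2]);return np.array([c*d[0]+s*d[1],-s*d[0]+c*d[1]])
def FA(b=0):
    f=arm.get_state()['contact_force'];c,s=np.cos(P[2]),np.sin(P[2]);return np.array([c*f[0]+s*f[1],-s*f[0]+c*f[1],f[2]])-b
Q=q(P[2])
E
python3 - <<'E'
from h import *
arm.command_gripper(.044,20)
print("open",arm.get_state()['opening'])
arm.goto(fA(-.09,0,.16),Q)
arm.line_to(fA(-.09,0,.064),v=.15)
arm.hold(.2);b=FA();np.save("b.npy",b);print(b)
for x in (-.07,-.06,-.055,-.045,-.035,-.025,-.018,-.014,-.011,-.008,-.005,-.002,.001):
    arm.line_to(fA(x,0,.064),v=.06);f=FA(b);a=toA(arm.get_state()['eef_pos']);print(x,a.round(4),f.round(2))
    if f[0]<-5.5 : break
s=arm.get_state();print(s['time_s'])
c=cam("side");cv2.imwrite("pics/s2.png",cv2.resize(c["frame"][150:290,220:440,::-1],None,fx=3,fy=3))
E
```

```text
open 0.043902242738350895
[ 0.02589274 -0.28766491  0.33562072]
-0.07 [-0.0698 -0.0001] [ 0.43  0.59 -0.38]
-0.06 [-0.0596  0.    ] [-0.27  0.64 -0.37]
-0.055 [-0.0548  0.    ] [-0.54  0.22 -0.97]
-0.045 [-0.0444  0.0001] [ 0.01  0.68 -0.51]
-0.035 [-0.0343  0.    ] [ 0.25  0.75 -1.26]
-0.025 [-0.0244  0.    ] [-0.98  0.08 -0.2 ]
-0.018 [-0.0175  0.    ] [ 0.97 -0.07 -0.47]
-0.014 [-0.0145 -0.    ] [-3.48  0.92  1.51]
-0.011 [-0.0134  0.    ] [-7.08  0.5   5.16]
12.0083
```

View pics/s2.png

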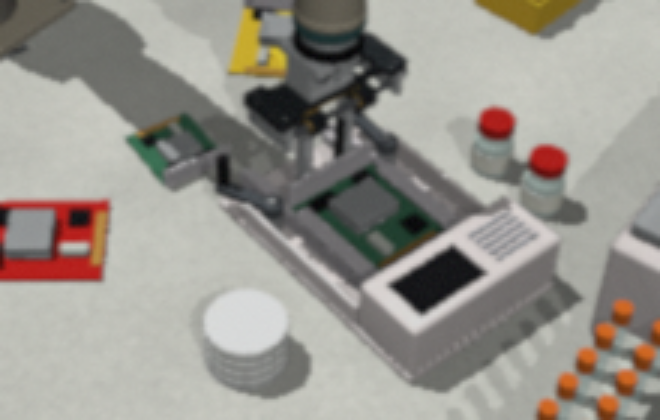

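Run:
```python
from h import *
b=np.load("b.npy")
for x in (-.011,-.009,-.007,-.005):
    arm.line_to(fA(x,0,.064),v=.03);arm.hold(.15);f=FA(b);s=arm.get_state();print(x,toA(s['eef_pos']).round(4),s['eef_pos'][2].round(4),f.round(2))
    if f[0]<-14 : break
```

```text
-0.011 [-0.0134  0.    ] 0.0639 [-7.89  0.92  4.69]
-0.009 [-0.0124  0.0001] 0.0639 [-9.43  0.49  6.67]
-0.007 [-0.011   0.0001] 0.0638 [-10.98   0.93   6.95]
-0.005 [-0.0095  0.0001] 0.0638 [-11.81   0.83   8.04]
```

Run:
```python
from h import *
arm.hold(.2)
arm.line_to(fA(-.06,0,.066),v=.1)
arm.line_to(fA(-.07,0,.30),v=.3)
arm.hold(.2)
c=cam("wrist");cv2.imwrite("pics/w3.png",cv2.resize(c["frame"][60:340,180:480,::-1],None,fx=2,fy=2,interpolation=cv2.INTER_CUBIC))
for n,z in(("pivot_left",.052),("pivot_right",.052),("guide_left",.026),("guide_right",.026),("contact_face",.026),("post_left",.088),("post_right",.088),("panel",.045),("board",.026)):
    for d in arm.pinpoint(n,"wrist")[:2]: w=ray_z(c,d["centre"],z);print(n,np.round(d["centre"]),round(d["conf"],2),toA(w).round(4))
s=arm.get_state();print(s['time_s'],s['contact_force'])
np.savez("w3.npz",**{k:np.array(c[k]) for k in c})
```

```text
pivot_right [233. 252.] 0.88 [ 0.0007 -0.0817]
guide_left [242. 366.] 0.74 [0.0228 0.0581]
guide_right [240. 275.] 0.74 [ 0.0199 -0.059 ]
contact_face [322. 325.] 0.71 [0.1382 0.0057]
post_left [188. 404.] 0.62 [-0.0624  0.0872]
post_right [192. 217.] 0.56 [-0.0581 -0.1092]
post_right [187. 403.] 0.21 [-0.0632  0.0854]
panel [226. 320.] 0.8 [-0.0051 -0.001 ]
panel [122. 241.] 0.71 [-0.1275 -0.0896]
board [219. 321.] 0.91 [-0.0079  0.0005]
board [69. 32.] 0.86 [-0.1858 -0.3261]
16.1917 [-0.6836403   0.22009897 -0.42723036]
```

View pics/w3.png

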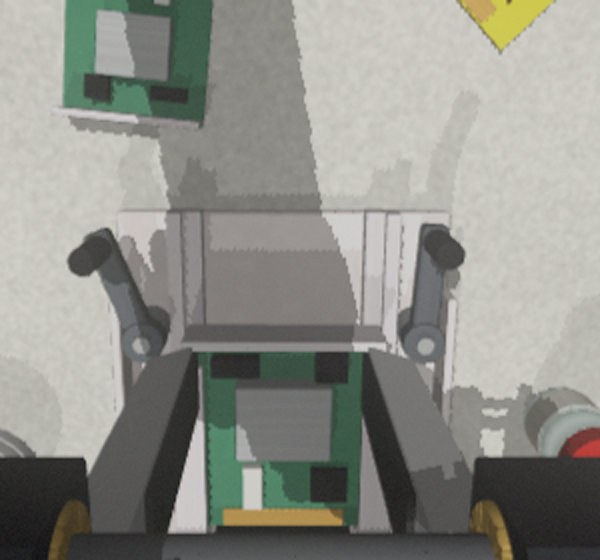

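The board is now at the contacts: the panel is level at crop row ~340, x about -5 to -8 mm, and the bar was felt yielding. Both levers are still open. Next I swing each lever to about 1.0 rad.

```bash
cat >> h.py <<'E'
from scipy.optimize import brentq
def gap(k,t):
    d=np.maximum(np.abs(k*np.asarray(t))-[.008,.0125],0);return np.hypot(*d)-.008
def finger(th,sgn,extra=0):
    t=np.array([np.sin(th),-np.cos(th)]); k=brentq(lambda k:gap(k,t),.005,.05)+extra
    c=np.array([0,.084])+.062*np.array([-np.cos(th),-np.sin(th)])-k*t
    return c*[1,sgn]
def swing(sgn,th0,th1,n=5,z=.083):
    b0=None
    s=finger(th0,sgn,.012)
    arm.goto(fA(*s,.17),Q);arm.line_to(fA(*s,z),v=.2);b=FA()
    for th in np.linspace(th0+.05,th1,n):
        arm.line_to(fA(*finger(th,sgn),z),v=.12);print(round(th,2),FA(b).round(1),(toA(arm.get_state()['eef_pos'])-finger(th,sgn)).round(4))
    e=finger(th1,sgn,.02);arm.line_to(fA(*e,z),v=.15);arm.line_to(fA(*e,.17),v=.3)
E
python3 - <<'E'
from h import *
arm.command_gripper(0,20);print(arm.get_state()['opening'])
swing(1,-.05,1.0)
arm.goto(fA(-.09,.0,.30),Q);arm.hold(.1)
c=cam("wrist");cv2.imwrite("pics/w4.png",c["frame"][:,:,::-1])
for d in arm.pinpoint("post_left","wrist")[:2]+arm.pinpoint("post_right","wrist")[:2]: print(d["conf"],toA(ray_z(c,d["centre"],.088)))
print(arm.get_state()['time_s'])
E
```

```text
0.0006226301860500868
0.0 [-0.3 -0.6  0.5] [ 0.001  -0.0004]
0.25 [-0.1 -0.   0.2] [0.0005 0.    ]
0.5 [1.1 2.1 1.6] [0.0005 0.0007]
0.75 [-0.4 -0.1  0. ] [-0.001  -0.0012]
1.0 [-1.  -0.4 -0.2] [-0.0005 -0.0011]
0.62 [-0.0338094   0.03203487]
0.8 [-0.05950071 -0.10344805]
21.3417
```

View pics/w4.png

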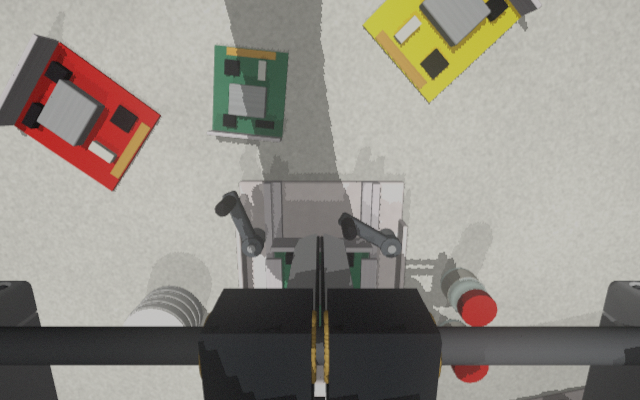

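Run:
```python
from h import *
swing(-1,-.42,1.0)
arm.command_gripper(.044,30)
arm.goto(fA(-.078,0,.17),Q);arm.line_to(fA(-.078,0,.083),v=.2);arm.hold(.1);b=FA();np.save("b.npy",b);print(b)
c=cam("side");cv2.imwrite("pics/s5.png",cv2.resize(c["frame"][150:290,220:440,::-1],None,fx=3,fy=3))
for x in (-.06,-.052,-.045,-.038,-.032):
    arm.line_to(fA(x,0,.083),v=.06);s=arm.get_state();print(x,toA(s['eef_pos']).round(4),FA(b).round(1),s['moment'].round(2))
print(arm.get_state()['time_s'])
```

```text
-0.37 [-0.9  1.1  0.2] [0.0009 0.0007]
-0.03 [-0.3  0.9 -0.8] [0.0003 0.0001]
0.32 [-0.3  0.4 -0.6] [0.0001 0.0001]
0.66 [ 0.6  1.2 -1.4] [-0.0002 -0.0001]
1.0 [-0.   1.4 -0.7] [-0.0002  0.0007]
[-0.45667672  0.01014303 -0.31990939]
-0.06 [-0.0597 -0.0001] [ 0.   0.4 -0.7] [ 0.   -0.14 -0.02]
-0.052 [-0.0516  0.    ] [0.3 0.1 0.2] [ 0.07 -0.17  0.04]
-0.045 [-0.0483 -0.0003] [-5.9 -0.5  3.9] [ 0.34  1.41 -0.05]
-0.038 [-0.0451 -0.0006] [-13.1  -0.6   7.3] [ 0.74  2.82 -0.  ]
-0.032 [-0.0402 -0.0009] [-15.1  -0.1   5.6] [ 0.8   3.13 -0.01]
28.5167
```

View pics/s5.png

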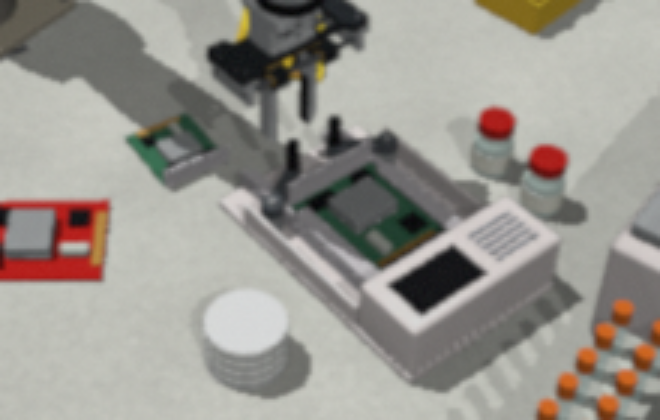

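Run:
```python
from h import *
b=np.load("b.npy")
for x in (-.026,-.02,-.015,-.011,-.009,-.007,-.005,-.003,-.001):
    arm.line_to(fA(x,0,.083),v=.05);s=arm.get_state();f=FA(b);a=toA(s['eef_pos']);print(x,a.round(4),f.round(1),s['moment'].round(2))
    if f[0]<-30 or a[0]>-.0125: break
print(s['time_s'])
c=cam("side");cv2.imwrite("pics/s6.png",cv2.resize(c["frame"][150:290,220:440,::-1],None,fx=3,fy=3))
```

```text
-0.026 [-0.0335 -0.0023] [-12.7  -2.9   3.1] [0.3  2.79 0.07]
-0.02 [-0.0269 -0.0038] [-12.1  -4.1   2.8] [-0.35  2.51  0.06]
-0.015 [-0.0217 -0.0045] [-10.   -6.    2.1] [-0.57  2.55  0.07]
-0.011 [-0.0188 -0.0048] [-12.6  -6.7   4.6] [-0.53  3.07  0.2 ]
-0.009 [-0.0186 -0.0048] [-17.2  -6.8   9. ] [-0.34  3.94  0.25]
-0.007 [-0.0183 -0.0049] [-19.9  -6.7  12.3] [-0.1   4.71  0.34]
-0.005 [-0.0173 -0.005 ] [-22.7  -8.4  13.7] [-0.07  5.22  0.39]
-0.003 [-0.0165 -0.0051] [-24.1  -8.7  17.2] [0.06 5.73 0.42]
-0.001 [-0.0159 -0.0052] [-27.6  -9.3  19.7] [0.19 6.4  0.53]
30.8
```

View pics/s6.png

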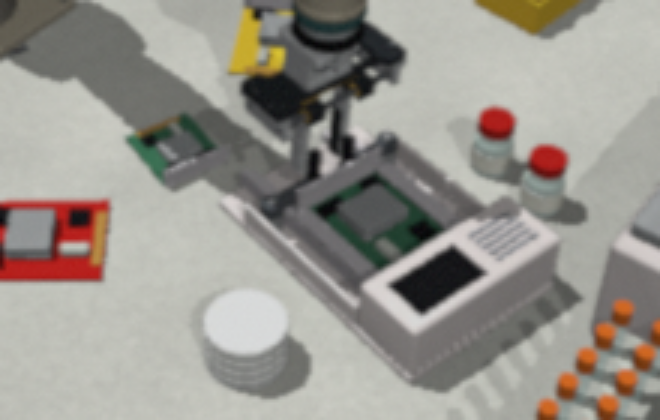

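Run:
```python
from h import *
arm.line_to(fA(-.06,-.002,.085),v=.15)
arm.line_to(fA(-.10,0,.28),v=.3)
arm.hold(.15)
c=cam("wrist");cv2.imwrite("pics/w7.png",cv2.resize(c["frame"][100:320,200:440,::-1],None,fx=2.7,fy=2.7,interpolation=cv2.INTER_CUBIC))
for n,z in(("pivot_left",.052),("pivot_right",.052),("guide_left",.026),("guide_right",.026),("post_left",.088),("post_right",.088),("panel",.045),("board",.026)):
    for d in arm.pinpoint(n,"wrist")[:2]: w=ray_z(c,d["centre"],z);print(n,np.round(d["centre"]),round(d["conf"],2),toA(w).round(4))
s=arm.get_state();print(s['time_s'],s['contact_force'])
```

```text
pivot_left [262. 396.] 0.67 [-0.0004  0.0865]
pivot_right [260. 250.] 0.56 [-0.0028 -0.0825]
guide_left [269. 370.] 0.71 [0.0202 0.0602]
guide_left [276. 345.] 0.21 [0.0307 0.0301]
guide_right [269. 275.] 0.81 [ 0.0204 -0.0578]
post_left [278. 342.] 0.93 [0.0009 0.0218]
post_right [274. 299.] 0.98 [-0.0038 -0.0232]
post_right [246. 320.] 0.47 [-0.0356 -0.0018]
panel [89.  7.] 0.83 [-0.1921 -0.3267]
panel [143. 240.] 0.82 [-0.1365 -0.0874]
board [146. 247.] 0.82 [-0.1318 -0.084 ]
board [91. 21.] 0.78 [-0.1912 -0.3283]
32.8083 [ 0.23944267  0.50417773 -0.41578099]
```

View pics/w7.png

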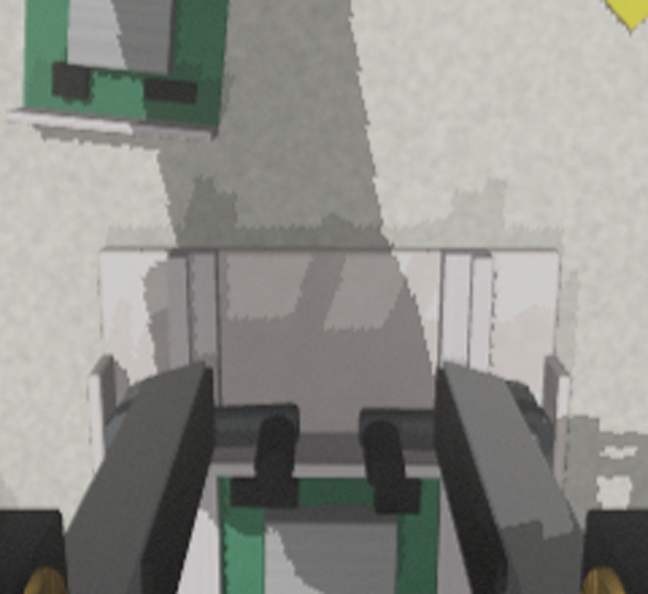

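Both levers lie across the panel. The right one is a few mm behind the left (about 1.51 against 1.58 rad), so I press the right post on its own.

Run:
```python
from h import *
arm.command_gripper(0,20)
for y in (-.022,.022):
    arm.goto(fA(-.05,y,.13),Q);arm.line_to(fA(-.05,y,.083),v=.2);arm.hold(.1);b=FA()
    for x in (-.03,-.022,-.018,-.015,-.012,-.009,-.006):
        arm.line_to(fA(x,y,.083),v=.06);s=arm.get_state();f=FA(b);a=toA(s['eef_pos']);print(x,a.round(4),f.round(1))
        if f[0]<-14: break
    arm.hold(.2);print(toA(arm.get_state()['eef_pos']).round(4),FA(b).round(1))
    arm.line_to(fA(-.05,y,.084),v=.15);arm.line_to(fA(-.05,y,.13),v=.3)
arm.goto(fA(-.14,0,.28),Q);arm.hold(.15)
c=cam("wrist");cv2.imwrite("pics/w8.png",cv2.resize(c["frame"][150:370,200:440,::-1],None,fx=2.7,fy=2.7,interpolation=cv2.INTER_CUBIC))
for n,z in(("pivot_left",.052),("pivot_right",.052),("post_left",.088),("post_right",.088),("panel",.045)):
    for d in arm.pinpoint(n,"wrist")[:2]: w=ray_z(c,d["centre"],z);print(n,np.round(d["centre"]),round(d["conf"],2),toA(w).round(4))
s=arm.get_state();print(s['time_s'],s['contact_force'])
np.savez("w8.npz",**{k:np.array(c[k]) for k in c})
c=cam("side");cv2.imwrite("pics/s8.png",cv2.resize(c["frame"][150:290,220:440,::-1],None,fx=3,fy=3))
```

```text
-0.03 [-0.0298 -0.022 ] [-0.5 -1.5  0.6]
-0.022 [-0.0219 -0.022 ] [-0.5 -1.5  0. ]
-0.018 [-0.0196 -0.0217] [-5.8  0.1  3.3]
-0.015 [-0.0182 -0.0215] [-9.6 -1.3  5.3]
-0.012 [-0.0177 -0.0214] [-14.2  -0.7  10.3]
[-0.0177 -0.0215] [-13.5  -0.   10. ]
-0.03 [-0.0297  0.0219] [-1.6 -0.2 -0.3]
-0.022 [-0.0217  0.022 ] [-0.5  0.5 -0. ]
-0.018 [-0.0186  0.0219] [-3.7 -0.1  0.1]
-0.015 [-0.0183  0.0219] [-8.6 -0.8  6.1]
-0.012 [-0.0179  0.0219] [-14.8  -1.4  10.3]
[-0.0179  0.0219] [-15.7   0.3  10.1]
pivot_left [293. 394.] 0.56 [0.0003 0.087 ]
pivot_right [291. 250.] 0.82 [-0.0032 -0.0845]
panel [180. 239.] 0.98 [-0.1355 -0.0905]
panel [  4. 502.] 0.97 [-0.3108  0.1775]
41.575 [-1.65736888 -0.5062724  -0.48418637]
```

View pics/w8.png

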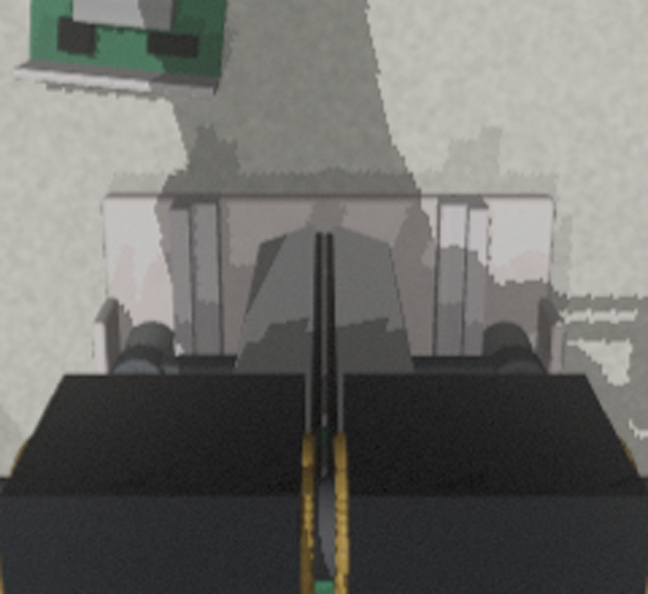

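View pics/s8.png

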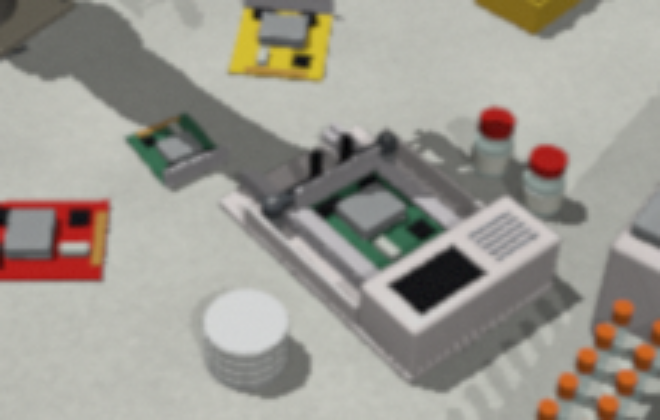

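Run:
```python
from cell import arm
print(arm.close_job(),arm.get_state()['time_s'])
```

```text
the job is handed in; nothing more can be done
the job is handed in; nothing more can be done
```

I slid the board in against the contacts with both levers open, then swung both levers closed across its front panel and handed the job in. The clock was at about 42 s at the last check; no verdict is reported.

**Sliding in:** I pushed the panel with two fingers until I felt the contact bar resist and yield by about 5 mm. The pinpointed panel then lay about 4 mm short of home contact or better (-5 to -8 mm against the -4 mm meeting point).

**Closing the levers:** I swung each lever to about 1.0 rad, then pushed both posts in together. The hand drifted 5 mm sideways in that push and the right lever looked slightly behind (about 1.51 rad against 1.58), so I pressed each post again on its own.

**Last checks:**
- Both levers hit a firm stop at the same depth, with the tool at -17.7 mm (right) and -17.9 mm (left).
- That is about 2 mm short of where my model puts the closed position. The same 2 mm offset showed when the board first met the contacts, so I take it as calibration error rather than a gap.
- The side picture shows both arms flat across the panel. The pots, dishes and the other boards in view are where they were, and the hand is clear.
- In the last wrist picture the hand hid the posts and panel, so the final state rests on the forces, the side picture and the wrist picture taken before the last presses.

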